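Raise a carved scroll to its magnifier and let it down again

ROBOT

A 6-joint arm with a two-finger parallel gripper is mounted at the origin on the work surface. World frame = base frame: x ahead of the robot, y to its left, z up, the work surface at z = 0. Lengths are in mm, angles in rad, forces in N, time in s.
With the tool pointing down it reaches from about 400 to 925 mm from the base axis. Payload 12.5 kg.
Tool frame: the origin (TCP) lies midway between the tips of the shut fingers; the grasp point (between the pads) lies 19 mm behind it; z points along the fingers, y is the line along which they close (so a half turn about z gives the same grasp; the last joint's range is limited). The gripper opens to 95 mm and grips with 3 to 60 N. Pads are 20 mm wide; open, the fingers measure 119 mm over their backs; the gripper's body (75 mm by 180 mm) begins 59 mm behind the grasp point.
Start: joints at [1.105, 0.491, 1.559, -0, 1.092, -0.106], TCP at [220.039, 585.004, 214.661] pointing down, gripper open.
Joint ranges: [-3.1, 3.1], [-0.84, 2.19], [0.05, 2.79], [-1.13, 4.28], [0.06, 2.93], [-2.69, 2.69]. Speed limits (rad/s): [2.22, 2.22, 2.79, 3.14, 3.14, 3.14].

INTERFACE

Orientations are given as [roll, pitch, yaw] about the fixed x, y, z axes, in that order (R = Rz(yaw) Ry(pitch) Rx(roll)).
In Python, from cell import * gives the robot as it stands. The module is installed in compiled form; this text tells all that it offers.
- The arm moves only by the tool arm_command, never from a script. Its arguments are lists of equal length, an entry for each row: "delta_pos": the shift along the world's x, y, z in units of 250 mm (1.0 is 250 mm), a list of three; "delta_rot": the turn, a rotation vector about the world's x, y, z in units of 90 degrees (1.0 is 90 degrees), a list of three; "claw": the closure, from 0 (fully open) to 1 (shut). In form: {"delta_pos": [[tx, ty, tz], ...], "delta_rot": [[wx, wy, wz], ...], "claw": [claw, ...]}. A call has exactly 5 rows; each row is the pose to reach, as a shift and turn from the pose commanded when the call began; what a row does not reach only later rows make up. A row lasts 1/12 s, in which the tool goes at most 41.7 mm and 7.16 degrees, less where a joint would pass 70% of its speed; a pose out of reach is approached as far as the arm can. A call with a number of a shift or a turn outside -1 to 1 is refused whole. A call with a gripper value outside its range is refused whole. The fingers move at their own pace and stop on an object; the grip force is fixed at half the most. Time passes only in rows, so rows that repeat a pose let the fingers close, or fill a call up. It gives the time, the measured TCP pose, the force, the opening and the grip force at its end, in the units of the state.
- state(): the state, without advancing time (a new reading comes with each control period).
- read_camera(name): name is "scene" or "top"; returns the picture (480x640x3 uint8, red, green, blue); there is no depth.
- calibration(name): a dict with "camera_matrix" (3x3 intrinsics, pixels), "T" (4x4, takes a point from camera to world coordinates). Camera axes: x right, y down, z forward; pixel columns grow to the right and rows downward; lengths in mm; the calibration is good to about 2 mm. A picture is of the moment at which its call begins. calibration takes no time and is no camera call.
- job_done(): hands the job in; it is judged then, once.
The state is a dict: "t": time; "joints": joint angles; "qvel": joint speeds; "tau": joint torques, N m; "eef_pos": TCP position; "tcp_rot": TCP orientation; "ft_force": force on the tool from outside, world axes, zero at the start; "moment": the same for the moment, N m; "opening": opening from 0.0 (shut) to 1.0 (fully open); "grip_force": force on a finger pad.
Only numpy, scipy, OpenCV 4.12 (cv2) and the standard library are available. Lean on these libraries where they do the work, as an engineer would, in place of code of your own. Each camera call takes 0.05 s, during which the arm holds its last target. There are 200 camera calls.

TASK

Two small ratchet stands stand on the conservation bench; work only the one that carries the round carved scroll and leave the other, with the plain block, as it is. Pull the scroll's rail straight up by its T-grip to the top tooth, level with its magnifier, let go and leave it standing there on the pawl, untouched, for about two seconds. Then press the pawl's thumb tab down to lift the pawl out of the teeth, hold it until the rail has sunk fully down, and let the tab spring back.

Things in the scene. Friction and masses are not known exactly. Their poses are not given: they have to be found in the camera images.
- scroll_rail (a joint): Height (m) of the scroll stand's toothed rail: 0 fully down (as at the start), end stop 0.088. The pawl holds it at 0.020, 0.040, 0.060 and 0.080 (top tooth). Lifts with 6 to 12 N (about 0.5 kg with its load), clicking past the pawl by itself; let go above the top tooth it sinks back onto it. With the pawl out it sinks by its own weight, damped, at 0.1 to 0.2 m/s.
- scroll_grip (a point): Centre of the dark T-grip on that rail's top: bar 50 mm long (x), 16 thick (y, pinch here), 24 high; 165 mm above the table when down. Fixed stand: base 155 x 165 mm, column top at 130 mm. The wooden scroll (62 mm disc with spirals, on edge) hangs 55 mm to the grip's +y, 100 mm below it; a fixed magnifier (top 184 mm above table) stands 78 mm to +x, 55 mm to +y.
- scroll_tab (a point): Middle of the top face of that stand's pawl tab: dark pad 34 x 34 x 6 mm, 94 mm from the rail on its -y side, 110 mm above the table at rest, axes then as the grip's. It is the pawl's tail and turns about the stand's x axis, pivot 70 mm nearer the rail. Pressed straight down with 2 to 6 N it frees the rail when 25 mm down; stop at about 33 mm. A spring returns it.
- plain_grip (a point): Centre of the T-grip of the other stand, alike in all but its load, a plain rectangular block of dark wood, 30 x 58 x 66 mm; its rail stands half-way up, on the second tooth. To be left as it is.

How it is judged:
By the outcome, as a careful person would: the job done as asked, in the order asked, and still so for the second after the job is handed in, with the robot touching nothing.
It also fails if it takes over 48 s, if anything falls off the work surface, if the arm or the gripper's body presses on something with over 40 N, if the wrist force passes 120 N, or if a joint passes its speed limit or range.

## Working session

There is one attempt and no reset: what is moved stays moved. The work goes in short steps, Python scripts to look and compute and a tool call to move; the robot and the scene stay as the last step left them, time stands still between calls to the robot, and variables do not carry over. Pictures are saved under pics/ and viewed, at most 10 in all, crops included, and the job is handed in when it is done.

Besides the shell and the picture viewer there is one more tool, called after "Emit:" by a JSON object that holds its "op" and its "data", one argument or row to a line. arm_command: Moves the arm, as the interface text tells. Shifts and turns lie within -1 to 1; 1 stands for 250 mm of shift or 90 degrees of turn. Its arguments: {"type":"object","properties":{"delta_pos":{"type":"array"},"delta_rot":{"type":"array"},"claw":{"type":"array"}},"required":["delta_pos","delta_rot","claw"]}

```bash
mkdir -p pics
python3 - <<'E'
from cell import *
import cv2
for n in("scene","top"):
    cv2.imwrite(f"pics/{n}0.png",read_camera(n)[:,:,::-1]); c=calibration(n); print(n,c["camera_matrix"],c["T"].round(3))
s=state();print(s["t"],s["eef_pos"],s["tcp_rot"],s["ft_force"])
E
```

```text
scene [[503.29879495   0.         318.99043561]
 [  0.         503.29879495 241.91927659]
 [  0.           0.           1.        ]] [[-7.78000e-01  4.14000e-01 -4.72000e-01  9.43649e+02]
 [ 6.28000e-01  5.27000e-01 -5.72000e-01  4.50454e+02]
 [ 1.20000e-02 -7.42000e-01 -6.70000e-01  7.23105e+02]
 [ 0.00000e+00  0.00000e+00  0.00000e+00  1.00000e+00]]
top [[506.02975887   0.         326.1132933 ]
 [  0.         506.02975887 244.06992058]
 [  0.           0.           1.        ]] [[-2.60000e-02 -9.94000e-01  1.06000e-01  4.46002e+02]
 [-9.99000e-01  2.90000e-02  2.20000e-02 -5.60040e+01]
 [-2.50000e-02 -1.05000e-01 -9.94000e-01  9.52276e+02]
 [ 0.00000e+00  0.00000e+00  0.00000e+00  1.00000e+00]]
0.1 [219.93657011 584.79125002 214.11603435] [-3.14059012e+00 -1.20094734e-04  2.78177260e+00] [-1.09621583 -0.80177281  0.02136439]
```

View pics/scene0.png

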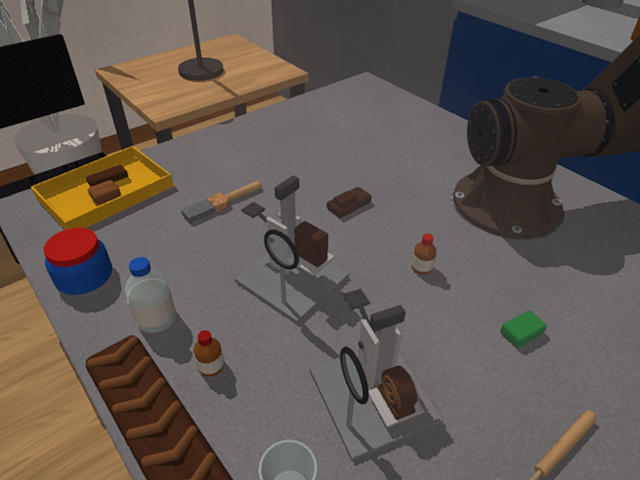

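View pics/top0.png

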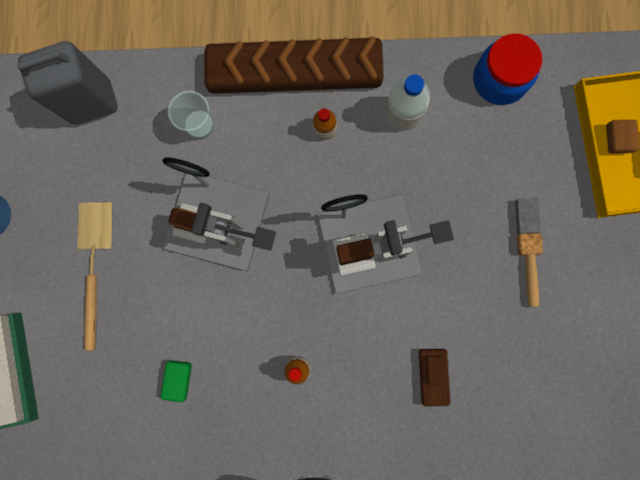

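The scroll (spiral disc) is on the near stand in the scene view, with its grip at about (388,317) and tab at (356,299). In the top view it is the left stand, with grip about (202,218) and tab about (264,240). The plain block's grip is at top (394,238).

```bash
cat > h.py <<'E'
import numpy as np
from cell import *
def ray(n,p):
    c=calibration(n); d=c["T"][:3,:3]@np.linalg.inv(c["camera_matrix"])@[p[0],p[1],1]
    return c["T"][:3,3],d/np.linalg.norm(d)
def plane(n,p,z):
    o,d=ray(n,p); return o+d*(z-o[2])/d[2]
def tri(a,b):
    (o,d),(q,e)=ray("top",a),ray("scene",b)
    k=np.linalg.lstsq(np.c_[d,-e],q-o,rcond=None)[0]; u,v=o+k[0]*d,q+k[1]*e
    return (u+v)/2,np.linalg.norm(u-v)
def proj(n,P):
    c=calibration(n); q=c["camera_matrix"]@(np.linalg.inv(c["T"])@np.r_[P,1])[:3]; return q[:2]/q[2]
E
python3 - <<'E'
from h import *
import cv2
t=cv2.imread("pics/top0.png");s=cv2.imread("pics/scene0.png")
a=cv2.resize(t[150:280,150:290],None,fx=4,fy=4,interpolation=2)
b=cv2.resize(s[270:370,320:430],None,fx=5,fy=5,interpolation=2)
cv2.imwrite("pics/c1.png",cv2.resize(np.hstack([cv2.resize(a,(430,400)),cv2.resize(b,(370,336+64))]),(800,400)))
for n,im,r in(("top",t,(150,280,185,290)),("scene",s,(280,340,335,420))):
    y0,y1,x0,x1=r; c=im[y0:y1,x0:x1].astype(int); m=((c.max(2)<85)&(c.max(2)-c.min(2)<14)).astype(np.uint8)
    for k in cv2.findContours(m,0,1)[0]:
        if cv2.contourArea(k)>60: print(n,cv2.contourArea(k),cv2.minAreaRect(k+np.array([x0,y0])),[(cv2.boxPoints(cv2.minAreaRect(k+np.array([x0,y0])))).round(1).tolist()])
E
```

```text
top 1112.0 ((230.13551330566406, 236.2039337158203), (88.0527114868164, 34.41984176635742), 9.659893035888672) [[[183.8000030517578, 245.8000030517578], [189.60000610351562, 211.89999389648438], [276.3999938964844, 226.60000610351562], [270.6000061035156, 260.6000061035156]]]
top 155.5 ((275.25677490234375, 219.54054260253906), (8.055550575256348, 28.934221267700195), 80.53767395019531) [[[260.29998779296875, 217.89999389648438], [288.8999938964844, 213.1999969482422], [290.20001220703125, 221.10000610351562], [261.6000061035156, 225.89999389648438]]]
top 396.5 ((203.97171020507812, 219.84906005859375), (19.64255714416504, 32.41708755493164), 15.94539737701416) [[[190.10000610351562, 232.6999969482422], [199.0, 201.60000610351562], [217.89999389648438, 207.0], [209.0, 238.10000610351562]]]
top 289.5 ((197.0, 173.5), (25.0, 24.0), 90.0) [[[185.0, 161.0], [209.0, 161.0], [209.0, 186.0], [185.0, 186.0]]]
scene 1776.0 ((367.2578125, 310.141357421875), (75.13453674316406, 50.897586822509766), 13.091893196105957) [[[324.8999938964844, 326.3999938964844], [336.3999938964844, 276.79998779296875], [409.6000061035156, 293.8999938964844], [398.1000061035156, 343.3999938964844]]]
```

View pics/c1.png

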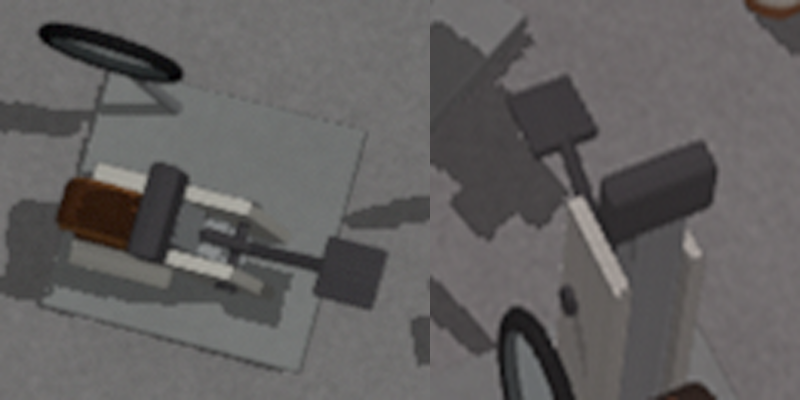

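The crop shows the T-grip silhouette centred at top (202.1,218.6) and scene (387.8,318). The tab centre is at top (264,238.7) and scene (356.9,298.6).

Run:
```python
from h import *
g,eg=tri((202.1,218.6),(387.8,318)); t,et=tri((264,238.7),(356.9,298.6))
G=plane("top",(202.1,218.6),165);T=plane("top",(264,238.7),110)
print(g.round(1),eg,t.round(1),et,G.round(1),T.round(1))
for a,b in((g,t),(G,T)):
    v=(a-b)[:2];print(np.hypot(*v),np.degrees(np.arctan2(-v[0],v[1])))
# bar long axis and tab edges at their heights (crop px)
f=lambda x,y,z:plane("top",(150+x/3.071,150+y/3.077),z)[:2]
for p,q,z in(((171,163),(151,262),170),((325,237),(313,296),110),((387,249),(373,309),110),((78,285),(0,0),0)):
    d=f(*p,z)-f(*q,z);print(np.hypot(*d),np.degrees(np.arctan2(d[1],d[0])))
# base corners and magnifier
for p in((107,70),(368,130),(300,370),(40,303)):print(f(*p,8).round(0))
print(state()["eef_pos"],np.degrees(state()["tcp_rot"]))
```

```text
[575.4 158.1 163.8] 2.8541578763673643 [547.7  68.1 106. ] 1.861537038683407 [576.1 156.7 165. ] [547.9  66.9 110. ]
94.12133693541529 -17.07037402639613
94.17997497275653 -17.443157398518327
51.90829125727366 -11.459535840587474
33.05339513864153 -12.147344685429108
33.74675943559118 -14.020364041802079
190.0043491536524 -164.4719814715038
[692. 232.]
[649.  69.]
[502. 113.]
[547. 273.]
[219.93657011 584.79125002 214.11603435] [-1.79942559e+02 -6.88092141e-03  1.59383829e+02]
```

Emit:
{"op": "arm_command", "data": {
  "delta_pos": [
    [0.07,-0.08,0.03],
    [0.16,-0.19,0.06],
    [0.26,-0.31,0.08],
    [0.36,-0.43,0.08],
    [0.46,-0.55,0.08]
  ],
  "delta_rot": [
    [0,0,0.01],
    [0,0,0.02],
    [0,0,0.04],
    [0,0,0.057],
    [0,0,0.057]
  ],
  "claw": [0,0,0,0,0]
}}

```text
t: 0.52
eef_pos: [335.7, 446.1, 234.7]
tcp_rot: [3.141, 0.0, 2.874]
ft_force: [0.7, 0.5, 0.4]
opening: 0.999
grip_force: 0.0
```

Emit:
{"op": "arm_command", "data": {
  "delta_pos": [
    [0.1,-0.12,0],
    [0.2,-0.24,0],
    [0.3,-0.36,0],
    [0.4,-0.48,0],
    [0.5,-0.6,0]
  ],
  "delta_rot": [
    [0,0,0],
    [0,0,0],
    [0,0,0],
    [0,0,0],
    [0,0,0]
  ],
  "claw": [0,0,0,0,0]
}}

```text
t: 0.93
eef_pos: [460.9, 295.8, 234.6]
tcp_rot: [-3.142, -0.0, 2.871]
ft_force: [0.3, -0.0, -0.6]
opening: 0.998
grip_force: 0.0
```

Emit:
{"op": "arm_command", "data": {
  "delta_pos": [
    [0.1,-0.12,0],
    [0.2,-0.24,0],
    [0.3,-0.36,0],
    [0.4,-0.48,0],
    [0.46,-0.555,0]
  ],
  "delta_rot": [
    [0,0,0],
    [0,0,0],
    [0,0,0],
    [0,0,0],
    [0,0,0]
  ],
  "claw": [0,0,0,0,0]
}}

```text
t: 1.35
eef_pos: [576.9, 155.8, 234.3]
tcp_rot: [-3.141, 0.0, 2.87]
ft_force: [-0.8, 0.1, -0.3]
opening: 0.999
grip_force: 0.0
```

Run:
```python
from h import *
import cv2
s=state();print(s["t"],s["eef_pos"],s["tcp_rot"])
c=read_camera("scene")[:,:,::-1]
cv2.imwrite("pics/s1.png",cv2.resize(c[170:470,240:560],None,fx=2,fy=2)); 
print(proj("scene",s["eef_pos"]),proj("top",s["eef_pos"]))
```

```text
1.35 [576.87811699 155.81517012 234.28821411] [-3.14129198e+00  5.32581873e-05  2.86966066e+00]
[390.17040359 283.53337817] [189.8529757  210.63109059]
```

View pics/s1.png

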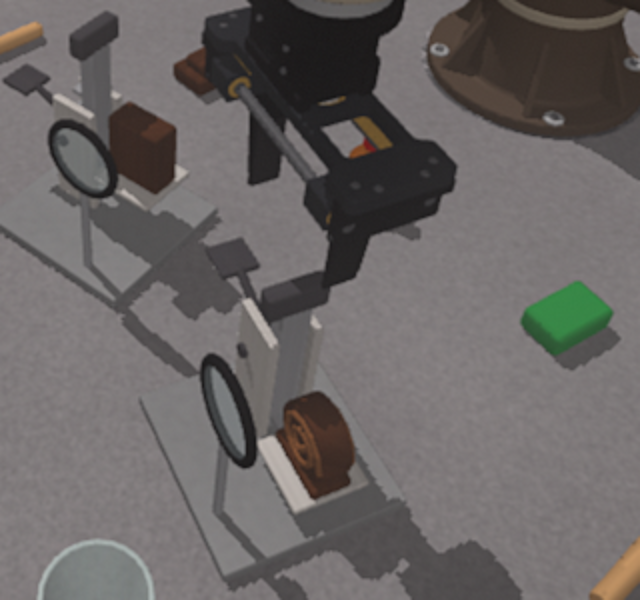

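The gripper hangs over the scroll stand's grip (crop (295,292)) with a finger to each side. I descend with a 1.5 mm correction.

Emit:
{"op": "arm_command", "data": {
  "delta_pos": [
    [-0.004,0.006,-0.08],
    [-0.004,0.006,-0.16],
    [-0.004,0.006,-0.24],
    [-0.004,0.006,-0.31],
    [-0.004,0.006,-0.347]
  ],
  "delta_rot": [
    [0,0,0],
    [0,0,0],
    [0,0,0],
    [0,0,0],
    [0,0,0]
  ],
  "claw": [0,0,0,0,0]
}}

```text
t: 1.82
eef_pos: [573.0, 160.3, 145.7]
tcp_rot: [-3.14, -0.003, 2.871]
ft_force: [-0.1, 0.5, 0.1]
opening: 1.002
grip_force: 0.0
```

Emit:
{"op": "arm_command", "data": {
  "delta_pos": [
    [0,0,0],
    [0,0,0],
    [0,0,0],
    [0,0,0],
    [0,0,0]
  ],
  "delta_rot": [
    [0,0,0],
    [0,0,0],
    [0,0,0],
    [0,0,0],
    [0,0,0]
  ],
  "claw": [0.6,0.7,0.8,0.9,1]
}}

```text
t: 2.23
eef_pos: [574.3, 160.4, 148.8]
tcp_rot: [3.141, 0.001, 2.871]
ft_force: [-0.5, -0.0, 0.9]
opening: 0.704
grip_force: 0.0
```

Emit:
{"op": "arm_command", "data": {
  "delta_pos": [
    [0,0,0],
    [0,0,0],
    [0,0,0],
    [0,0,0],
    [0,0,0]
  ],
  "delta_rot": [
    [0,0,0],
    [0,0,0],
    [0,0,0],
    [0,0,0],
    [0,0,0]
  ],
  "claw": [1,1,1,1,1]
}}

```text
t: 2.65
eef_pos: [574.0, 160.3, 147.9]
tcp_rot: [3.141, 0.0, 2.871]
ft_force: [0.1, 0.2, -0.5]
opening: 0.356
grip_force: 0.0
```

Emit:
{"op": "arm_command", "data": {
  "delta_pos": [
    [0.004,-0.01,0],
    [0.004,-0.01,0],
    [0.004,-0.01,0],
    [0.004,-0.01,0],
    [0.004,-0.01,0]
  ],
  "delta_rot": [
    [0,0,0],
    [0,0,0],
    [0,0,0],
    [0,0,0],
    [0,0,0]
  ],
  "claw": [1,1,1,1,1]
}}

```text
t: 3.07
eef_pos: [575.5, 158.7, 147.9]
tcp_rot: [3.139, 0.001, 2.87]
ft_force: [1.9, 8.0, -1.7]
opening: 0.165
grip_force: 30.0
```

Gripped: the opening is 15.7 mm, which matches the bar. Now lifting.

Emit:
{"op": "arm_command", "data": {
  "delta_pos": [
    [0.001,0.004,0.02],
    [0.001,0.004,0.05],
    [0.001,0.004,0.08],
    [0.001,0.004,0.11],
    [0.001,0.004,0.14]
  ],
  "delta_rot": [
    [0,0,0],
    [0,0,0],
    [0,0,0],
    [0,0,0],
    [0,0,0]
  ],
  "claw": [1,1,1,1,1]
}}

```text
t: 3.48
eef_pos: [575.5, 158.8, 182.3]
tcp_rot: [3.141, -0.001, 2.871]
ft_force: [5.3, 2.2, -9.3]
opening: 0.167
grip_force: 30.0
```

Emit:
{"op": "arm_command", "data": {
  "delta_pos": [
    [0,0,0.03],
    [0,0,0.06],
    [0,0,0.09],
    [0,0,0.12],
    [0,0,0.15]
  ],
  "delta_rot": [
    [0,0,0],
    [0,0,0],
    [0,0,0],
    [0,0,0],
    [0,0,0]
  ],
  "claw": [1,1,1,1,1]
}}

```text
t: 3.9
eef_pos: [575.4, 158.8, 220.1]
tcp_rot: [3.141, -0.0, 2.871]
ft_force: [6.6, 2.3, -12.4]
opening: 0.168
grip_force: 30.0
```

Emit:
{"op": "arm_command", "data": {
  "delta_pos": [
    [0,0,0.02],
    [0,0,0.04],
    [0,0,0.046],
    [0,0,0.046],
    [0,0,0.046]
  ],
  "delta_rot": [
    [0,0,0],
    [0,0,0],
    [0,0,0],
    [0,0,0],
    [0,0,0]
  ],
  "claw": [1,1,1,1,1]
}}

```text
t: 4.32
eef_pos: [575.5, 158.8, 232.1]
tcp_rot: [3.141, 0.001, 2.871]
ft_force: [4.6, 1.9, -5.9]
opening: 0.167
grip_force: 30.0
```

Emit:
{"op": "arm_command", "data": {
  "delta_pos": [
    [0,0,0],
    [0,0,0],
    [0,0,0],
    [0,0,0],
    [0,0,0]
  ],
  "delta_rot": [
    [0,0,0],
    [0,0,0],
    [0,0,0],
    [0,0,0],
    [0,0,0]
  ],
  "claw": [0.6,0.5,0.5,0.5,0.5]
}}

```text
t: 4.73
eef_pos: [575.2, 158.7, 232.0]
tcp_rot: [-3.142, -0.0, 2.872]
ft_force: [-0.1, -0.2, 1.3]
opening: 0.456
grip_force: 0.0
```

Emit:
{"op": "arm_command", "data": {
  "delta_pos": [
    [0,0,0],
    [0,0,0],
    [0,0,0.02],
    [0,0,0.08],
    [0,0,0.16]
  ],
  "delta_rot": [
    [0,0,0],
    [0,0,0],
    [0,0,0],
    [0,0,0],
    [0,0,0]
  ],
  "claw": [0.5,0.5,0.5,0.5,0.5]
}}

```text
t: 5.15
eef_pos: [574.8, 158.6, 271.5]
tcp_rot: [-3.141, -0.002, 2.871]
ft_force: [-0.5, 0.3, -0.1]
opening: 0.502
grip_force: 0.0
```

Run:
```python
from h import *
import cv2
s=state();print(s["t"],s["eef_pos"],s["ft_force"],s["opening"])
c=read_camera("scene")[:,:,::-1]
cv2.imwrite("pics/s2.png",cv2.resize(c[170:470,240:560],None,fx=2,fy=2))
for h in(0,60,80):
    p=proj("scene",[575.6,158,165+h]);print(h,p,(p-[240,170])*2)
```

```text
5.15 [574.79646483 158.64894106 271.52169182] [-0.53329677  0.32408238 -0.0557577 ] 0.5016846144723396
0 [386.71194306 317.47519166] [293.42388612 294.95038331]
60 [391.26614251 288.79062051] [302.53228501 237.58124102]
80 [392.90725614 278.4540858 ] [305.81451228 216.90817159]
```

View pics/s2.png

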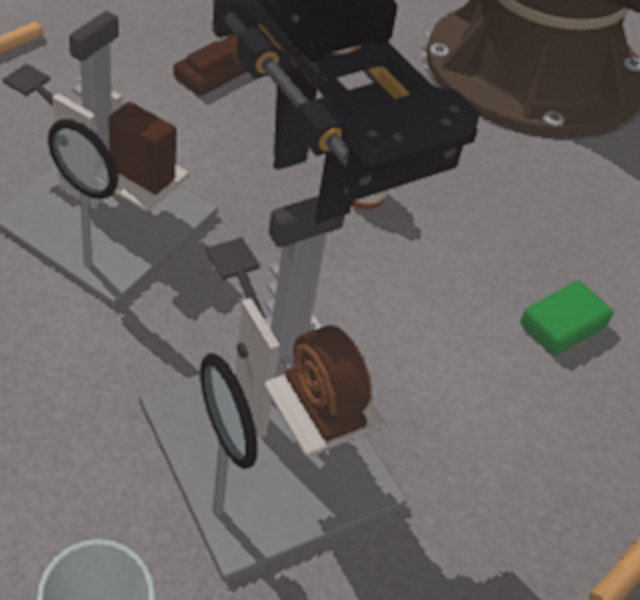

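The scroll rail stands at crop (307,217), exactly where 80 mm projects, so it is on the top tooth and released. Next I turn the tool, shift over the tab and shut the fingers. The turn keeps the long gripper body clear of the rail.

Emit:
{"op": "arm_command", "data": {
  "delta_pos": [
    [0,0,0.08],
    [-0.02,-0.09,0.08],
    [-0.05,-0.18,0.08],
    [-0.08,-0.27,0.08],
    [-0.103,-0.363,0.08]
  ],
  "delta_rot": [
    [0,0,-0.07],
    [0,0,-0.14],
    [0,0,-0.21],
    [0,0,-0.28],
    [0,0,-0.35]
  ],
  "claw": [0.6,0.7,0.8,1,1]
}}

```text
t: 5.62
eef_pos: [549.0, 67.3, 292.4]
tcp_rot: [3.141, 0.0, 2.317]
ft_force: [0.5, 0.2, 0.6]
opening: 0.207
grip_force: 0.0
```

Emit:
{"op": "arm_command", "data": {
  "delta_pos": [
    [0,0,0],
    [0,0,0],
    [0,0,0],
    [0,0,0],
    [0,0,0]
  ],
  "delta_rot": [
    [0,0,-0.07],
    [0,0,-0.14],
    [0,0,-0.21],
    [0,0,-0.28],
    [0,0,-0.35]
  ],
  "claw": [1,1,1,1,1]
}}

```text
t: 6.03
eef_pos: [549.6, 67.9, 292.3]
tcp_rot: [3.141, 0.0, 1.766]
ft_force: [0.4, 0.5, 0.3]
opening: 0.006
grip_force: 0.0
```

Emit:
{"op": "arm_command", "data": {
  "delta_pos": [
    [0,0,0],
    [0,0,0],
    [0,0,-0.1],
    [0,0,-0.2],
    [0,0,-0.3]
  ],
  "delta_rot": [
    [0,0,-0.07],
    [0,0,-0.127],
    [0,0,-0.127],
    [0,0,-0.127],
    [0,0,-0.127]
  ],
  "claw": [1,1,1,1,1]
}}

```text
t: 6.45
eef_pos: [549.6, 68.0, 216.7]
tcp_rot: [3.14, 0.0, 1.572]
ft_force: [0.8, -0.5, 0.1]
opening: 0.008
grip_force: 0.0
```

Emit:
{"op": "arm_command", "data": {
  "delta_pos": [
    [0,0,-0.08],
    [0,0,-0.16],
    [0,0,-0.24],
    [0,0,-0.32],
    [0,0,-0.36]
  ],
  "delta_rot": [
    [0,0,0],
    [0,0,0],
    [0,0,0],
    [0,0,0],
    [0,0,0]
  ],
  "claw": [1,1,1,1,1]
}}

```text
t: 6.87
eef_pos: [548.9, 68.0, 125.2]
tcp_rot: [-3.14, 0.0, 1.572]
ft_force: [0.1, -0.5, 0.2]
opening: 0.003
grip_force: 0.0
```

Emit:
{"op": "arm_command", "data": {
  "delta_pos": [
    [0,0,0],
    [0,0,0],
    [0,0,0],
    [0,0,0],
    [0,0,0]
  ],
  "delta_rot": [
    [0,0,0],
    [0,0,0],
    [0,0,0],
    [0,0,0],
    [0,0,0]
  ],
  "claw": [1,1,1,1,1]
}}

```text
t: 7.28
eef_pos: [549.9, 68.0, 127.9]
tcp_rot: [3.14, 0.0, 1.572]
ft_force: [0.1, -0.2, -1.0]
opening: 0.007
grip_force: 0.0
```

Run:
```python
from h import *
import cv2
s=state();print(s["t"],s["eef_pos"],s["ft_force"],s["opening"])
c=read_camera("scene")[:,:,::-1]
cv2.imwrite("pics/s3.png",cv2.resize(c[170:470,240:560],None,fx=2,fy=2))
```

```text
7.2833 [549.94918705  68.01492154 127.90588372] [ 0.06700557 -0.17063971 -0.98401778] 0.006734172405701939
```

View pics/s3.png

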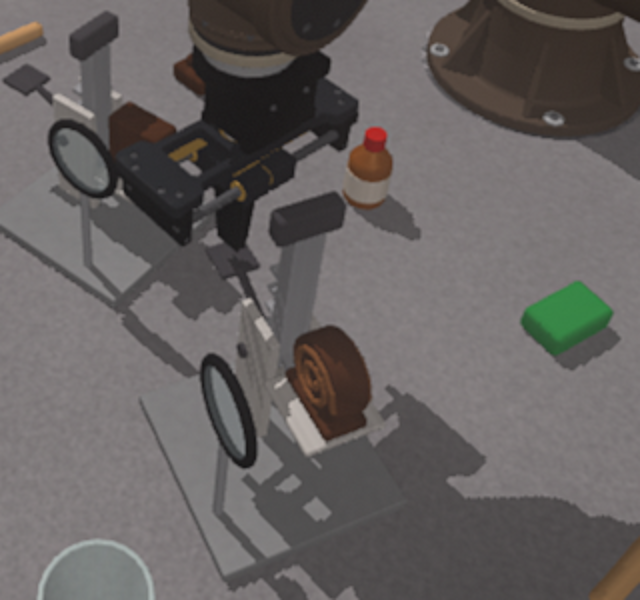

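The shut fingers are right above the tab (crop (233,258)), the rail is still on the top tooth, and the body is clear of the rail. It has stood untouched for more than 2 s, so I press.

Emit:
{"op": "arm_command", "data": {
  "delta_pos": [
    [0,0,-0.04],
    [0,0,-0.07],
    [0,0,-0.1],
    [0,0,-0.13],
    [0,0,-0.16]
  ],
  "delta_rot": [
    [0,0,0],
    [0,0,0],
    [0,0,0],
    [0,0,0],
    [0,0,0]
  ],
  "claw": [1,1,1,1,1]
}}

```text
t: 7.75
eef_pos: [549.4, 67.8, 85.9]
tcp_rot: [-3.141, 0.0, 1.572]
ft_force: [-0.8, 0.4, 1.2]
opening: 0.007
grip_force: 1.0
```

Emit:
{"op": "arm_command", "data": {
  "delta_pos": [
    [0,0,-0.01],
    [0,0,-0.02],
    [0,0,-0.028],
    [0,0,-0.028],
    [0,0,-0.028]
  ],
  "delta_rot": [
    [0,0,0],
    [0,0,0],
    [0,0,0],
    [0,0,0],
    [0,0,0]
  ],
  "claw": [1,1,1,1,1]
}}

```text
t: 8.17
eef_pos: [549.8, 68.0, 81.6]
tcp_rot: [3.14, 0.0, 1.572]
ft_force: [-6.5, -2.9, 26.6]
opening: 0.006
grip_force: 13.0
```

Emit:
{"op": "arm_command", "data": {
  "delta_pos": [
    [0,0,0],
    [0,0,0],
    [0,0,0],
    [0,0,0],
    [0,0,0]
  ],
  "delta_rot": [
    [0,0,0],
    [0,0,0],
    [0,0,0],
    [0,0,0],
    [0,0,0]
  ],
  "claw": [1,1,1,1,1]
}}

```text
t: 8.58
eef_pos: [549.7, 68.0, 81.6]
tcp_rot: [3.14, 0.0, 1.572]
ft_force: [-7.2, -1.8, 27.3]
opening: 0.004
grip_force: 12.8
```

Emit:
{"op": "arm_command", "data": {
  "delta_pos": [
    [0,0,0],
    [0,0,0],
    [0,0,0],
    [0,0,0],
    [0,0,0]
  ],
  "delta_rot": [
    [0,0,0],
    [0,0,0],
    [0,0,0],
    [0,0,0],
    [0,0,0]
  ],
  "claw": [1,1,1,1,1]
}}

```text
t: 9.0
eef_pos: [549.7, 68.0, 81.6]
tcp_rot: [3.14, 0.0, 1.572]
ft_force: [-7.4, -2.7, 26.4]
opening: 0.005
grip_force: 12.8
```

Run:
```python
from h import *
import cv2
s=state();print(s["t"],s["eef_pos"],s["ft_force"],s["opening"])
c=read_camera("scene")[:,:,::-1]
cv2.imwrite("pics/s4.png",cv2.resize(c[170:470,240:560],None,fx=2,fy=2))
```

```text
9.0 [549.73416538  68.0274693   81.59952795] [-7.3771184 -2.7308685 26.3642743] 0.005142297510681445
```

View pics/s4.png

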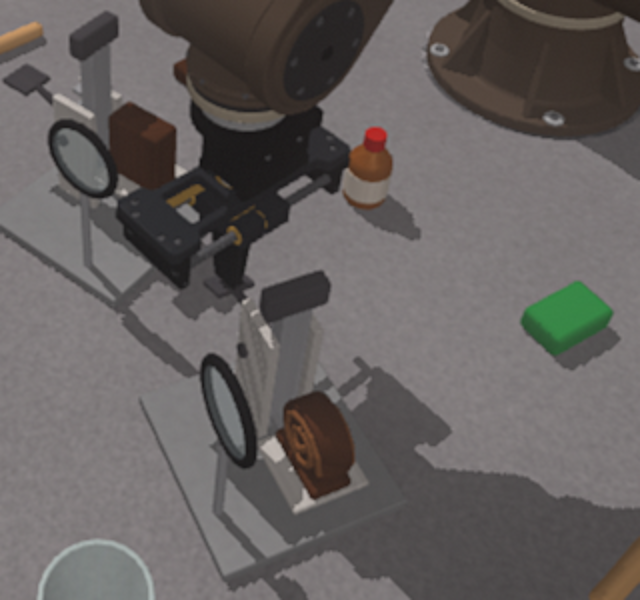

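The tab is down on its stop and the rail has sunk fully: the grip is at crop (295,295), the 0 mm projection. I release by going straight up.

Emit:
{"op": "arm_command", "data": {
  "delta_pos": [
    [0,0,0.02],
    [0,0,0.06],
    [0,0,0.1],
    [0,0,0.15],
    [0,0,0.2]
  ],
  "delta_rot": [
    [0,0,0],
    [0,0,0],
    [0,0,0],
    [0,0,0],
    [0,0,0]
  ],
  "claw": [1,1,1,1,1]
}}

```text
t: 9.47
eef_pos: [549.4, 68.1, 130.6]
tcp_rot: [-3.141, -0.0, 1.572]
ft_force: [0.0, -0.1, 0.4]
opening: 0.002
grip_force: 0.0
```

Emit:
{"op": "arm_command", "data": {
  "delta_pos": [
    [0,0,0.1],
    [0,0,0.25],
    [0,0,0.4],
    [0,0,0.5],
    [0,0,0.5]
  ],
  "delta_rot": [
    [0,0,0],
    [0,0,0],
    [0,0,0],
    [0,0,0],
    [0,0,0]
  ],
  "claw": [1,1,1,1,1]
}}

```text
t: 9.88
eef_pos: [551.0, 68.2, 260.5]
tcp_rot: [3.133, -0.0, 1.573]
ft_force: [0.6, 0.1, -0.2]
opening: 0.003
grip_force: 0.0
```

Emit:
{"op": "arm_command", "data": {
  "delta_pos": [
    [0,0,0],
    [0,0,0],
    [0,0,0],
    [0,0,0],
    [0,0,0]
  ],
  "delta_rot": [
    [0,0,0],
    [0,0,0],
    [0,0,0],
    [0,0,0],
    [0,0,0]
  ],
  "claw": [1,1,1,1,1]
}}

```text
t: 10.3
eef_pos: [549.3, 68.0, 254.0]
tcp_rot: [-3.14, 0.0, 1.572]
ft_force: [-0.6, 0.2, -0.9]
opening: 0.004
grip_force: 0.0
```

Run:
```python
from h import *
import cv2
s=state();print(s["t"],s["eef_pos"],s["ft_force"],s["opening"])
c=read_camera("scene")[:,:,::-1]
cv2.imwrite("pics/s5.png",cv2.resize(c[170:470,240:560],None,fx=2,fy=2))
```

```text
10.3 [549.32807646  68.01370313 253.97370903] [-0.57266461  0.20315493 -0.85490598] 0.004238973229875167
```

View pics/s5.png

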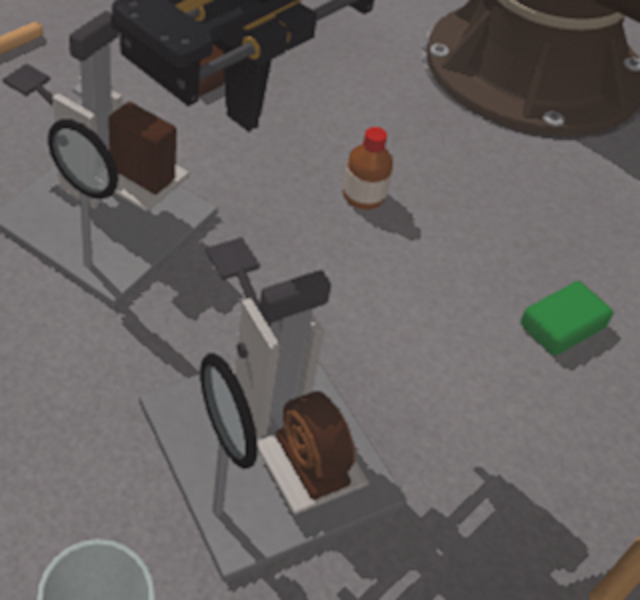

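The rail is fully down (grip at crop (295,295)), the tab has sprung back (233,258), and the plain stand is unchanged.

```bash
python3 -c "
from cell import *
print(job_done())"
```

```text
the job is handed in; nothing more can be done
None
```

The job is done and handed in at about 10 s: the scroll rail was raised to the top tooth, stood untouched for over 2 s, was lowered fully by the tab, the tab sprang back, and the plain stand was left as it was.

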